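# Lift a polished darning egg off its stand with felt-tipped tongs

## Task

At the haberdashery stall, pick the spring tongs up off their rest, close their felt jaws on the red darning egg and lift it straight up about 10 cm out of its wire stand, so that its underside can be looked at. The egg is polished: only the tongs may touch it, never the gripper, and the two other eggs, the jar and the thread cone stay where they are. The program finishes while still holding the egg up in the squeezed tongs; nothing is put down or let go.

Things in the scene. Friction and masses are not known exactly. Their poses are not given: they have to be found in the camera images.
- tongs_grip (a point): point of the loose spring tongs (130 g, 217 mm long, 22 mm high, lying level on a low rest) midway between their two black grip pads, half-way up: 35 mm above the table on the rest. x runs from hinge to jaws, y to the left arm, z up. The flat pads, on the outside of the arms, reach from x = -23 to +23 mm; open, they are 57 mm wide at x = 0 (62 in front, 51 behind).
- tongs_jaws (a point): point fixed to the tongs midway between the jaws, half-way up, 110 mm ahead (x) of tongs_grip, same axes. The jaws are V-shaped felt-faced plates, 22 mm high, 30 mm long, that hug a 42 mm round thing centred here. They gape 89 mm open; 1 mm less width at the pads takes 2.3 mm off it. Squeezed by fingers 48 mm apart they gape about 65 mm; on the egg the pads are parallel, 36 mm apart.
- egg_red_center (a point): red polished wooden darning egg, 45 g (may vary): lower half a hemisphere of 42 mm diameter, upper half a longer dome, 50 mm high in all. Stands loose, pointed end up, in one of the three wire stands (which one varies). This point is the middle of its widest section, 21 mm above its bottom, 99 mm above the table at the start.
- egg_blue_center (a point): blue egg, the same size and stand as the red one, loose; its centre likewise.
- egg_cream_center (a point): cream egg, the same size and stand as the red one, loose; its centre likewise.
- egg_red: the red egg as a solid; its origin is at the middle of its bottom.
- tongs: the tongs as a solid: hinge barrel (black, 22 mm across, 85 mm behind tongs_grip) and two arms. Origin at the underside below tongs_grip, same axes. They balance within a few mm of it.
- jaw_left: left arm of the tongs; origin at its hinge pin, 85 mm behind tongs_grip. Both arms swing alike, 0.12 rad each from open (where a stop holds them) to closed on the egg. The spring pushes back on each pad with about 8 N open, 10 N half closed, 12 N on the egg, so half-closed tongs stay in the fingers.
- jaw_right: right arm of the tongs, mirror image of the left; origin at its hinge pin.
- rest: fixed wooden tongs rest: plate 190 x 100 mm, 4 mm thick, with two cross bars up to 26 mm above the table, each 16 mm thick along x, centred 62 mm behind and 58 mm ahead of its origin. Between the bars the space under the tongs is clear down to the plate. Origin on the table under the tongs' grip; x along the rest towards the jaws (tongs within 4 degrees of it), z up.
- board: fixed dark wooden board 100 x 320 mm, 14 mm thick, with three brass wire stands in a row along its y axis, at y = -120, 0 and +120 mm. Each is a ring of 35 mm outer diameter, its top 83 mm above the table, on three thin upright legs. Origin on the table under the middle stand; x points away from the robot's side, z up.
- jar_center (a point): closed clear jar with a white cap, 60 mm diameter, 85 mm high, loose; its centre.
- cone_center (a point): teal thread cone, 56 mm diameter at the foot, 97 mm high, loose; its centre, about half-way up.

How it is judged:
By the outcome, as a careful person would: the job done as asked, in the order asked, and still so for the second after the job is handed in, while the arm keeps its last pose, push and grip.
It also fails if it takes over 38 s, if anything falls off the work surface, if the arm or the gripper's body presses on something with over 40 N, if the wrist force passes 120 N, or if a joint passes its speed limit or range.

## Robot

A 6-joint arm with a two-finger parallel gripper is mounted at the origin on the work surface. World frame = base frame: x ahead of the robot, y to its left, z up, the work surface at z = 0. Lengths are in m, angles in degrees, forces in N, time in s.
With the tool pointing down it reaches from about 0.35 to 0.775 m from the base axis. Payload 5.5 kg.
Tool frame: the origin (TCP) lies midway between the tips of the shut fingers; the grasp point (between the pads) lies 19 mm behind it (hold_point_z is the distance from the TCP to the grasp point, in m); z points along the fingers, y is the line along which they close (so a half turn about z gives the same grasp; the last joint's range is limited). The gripper opens to 85 mm and grips with 20 to 120 N. Pads are 22 mm wide; open, the fingers measure 114 mm over their backs; the gripper's body (76 mm by 85 mm) begins 54 mm behind the grasp point. The pads swing forward as they close: fully open they stand 13 mm farther back than shut.
Start: joints at [-71.597, 17.945, 2.641, 74.691, 0, 82.002], TCP at [0.256, -0.515, 0.193] pointing down, gripper open.
Joint ranges: [-158.12, 158.12], [-49.38, 96.58], [-58.88, 72.47], [-126.05, 133.96], [-84.25, 85.87], [-180, 180]. Speed limits (degrees/s): [147.25, 147.25, 180, 180, 180, 180].

## Interface

Orientations are given as [roll, pitch, yaw] about the fixed x, y, z axes, in that order (R = Rz(yaw) Ry(pitch) Rx(roll)).
In Python, from plant import * gives the robot as it stands.
- The arm moves only by the shell command python3 -m creep 'ROWS'. ROWS is JSON, a list of rows, each an object of numbers: "tx", "ty", "tz": the shift along the tool's x, y, z in units of 150 mm (1.0 is 150 mm); "ax", "ay", "az": the turn, a rotation vector about the tool's x, y, z in units of 180 degrees (1.0 is 180 degrees); "fingers": the gripper's target within -1 to 1 (fully open at 1, half-way at 0, shut at -1). A call has exactly 10 rows; each row shifts and turns the commanded pose from where the row before left it, along the tool's axes as they then stand; what a row does not reach is not made up. A row lasts 1/10 s, in which the tool goes at most 50 mm and 8.59 degrees, less where a joint would pass 70% of its speed; a pose out of reach is approached as far as the arm can. A call with a number of a shift or a turn outside -1 to 1 is refused whole. A call with a gripper value outside its range is refused whole. The fingers move at their own pace and stop on an object; the grip force is fixed at half the most. Time passes only in rows, so rows that do not move let the fingers close, or fill a call up. It gives the time, the measured TCP pose, the force, the opening and the grip force at its end, in the units of the state.
- get_obs(): the state, without advancing time (a new reading comes with each control period).
- snapshot(name): name is "side" or "top"; returns the picture (480x640x3 uint8, red, green, blue); there is no depth.
- camera_info(name): a dict with "intrinsics" (3x3 intrinsics, pixels), "extrinsics" (4x4, takes a point from world to camera coordinates). Camera axes: x right, y up, looking along -z (the intrinsics and any distortion apply to the point x, -y, -z); pixel columns grow to the right and rows downward; lengths in m; the calibration is good to about 2 mm. A picture is of the moment at which its call begins. camera_info takes no time and is no camera call.
- hand_in(): hands the job in; it is judged then, once.
Trained networks look in the newest picture that a camera, given by its name, has taken for a name from the list of things; names that differ only in an ending like _2 or _b are one class to them, and where a whole thing is asked for, a point or a joint stands for the part that bears it (a point fixed in the world has none). Each returns a list of dicts, best first, with "p" (0 to 1); they miss things now and then, are a little off and sometimes report something else, mostly with a low value. They report only what shows in the picture. A call takes as long as a camera call.
- search_frame(camera, name): "bbox" ([centre column, centre row, width, height] in pixels, round what is visible of it).
- spot_point(camera, name): "uv" ([column, row] in pixels: a listed point, or the origin of a listed thing).
The state is a dict: "time_s": time; "joint_positions": joint angles; "qd": joint speeds; "joint_efforts": joint torques, N m; "tcp_pos": TCP position; "eef_rot": TCP orientation; "force": force on the tool from outside, world axes, zero at the start; "torque": the same for the moment, N m; "finger_gap": finger opening in m; "gripper_force": force on a finger pad.
Only numpy, scipy, OpenCV 4.12 (cv2) and the standard library are available. Lean on these libraries where they do the work, as an engineer would, in place of code of your own. Each camera call takes 0.05 s, during which the arm holds its last target. There are 200 camera calls.

## Working session

There is one attempt and no reset: what is moved stays moved. The work goes in short steps, Python scripts to look and compute and a shell command to move; the robot and the scene stay as the last step left them, time stands still between calls to the robot, and variables do not carry over. Pictures are saved under pics/ and viewed, at most 10 in all, crops included, and the job is handed in when it is done.

```bash
mkdir -p pics
cat > h.py <<'E'
from plant import *
import numpy as np, cv2
from scipy.spatial.transform import Rotation as R
def ray(cam,uv):
    c=camera_info(cam);K=np.array(c["intrinsics"]);E=np.array(c["extrinsics"])
    d=np.linalg.inv(K)@[uv[0],uv[1],1];d=E[:3,:3].T@(d*[1,-1,-1]);o=-E[:3,:3].T@E[:3,3]
    return o,d
def atz(cam,uv,z):
    o,d=ray(cam,uv);return o+d*(z-o[2])/d[2]
def proj(cam,p):
    c=camera_info(cam);K=np.array(c["intrinsics"]);E=np.array(c["extrinsics"])
    q=(E[:3,:3]@np.array(p)+E[:3,3])*[1,-1,-1];q=K@q;return q[:2]/q[2]
def tri(u1,u2):
    A=[];b=[]
    for c,u in(("top",u1),("side",u2)):
        o,d=ray(c,u);d=d/np.linalg.norm(d);P=np.eye(3)-np.outer(d,d);A.append(P);b.append(P@o)
    return np.linalg.lstsq(np.vstack(A),np.hstack(b),rcond=None)[0]
E
python3 - <<'E'
from h import *
np.set_printoptions(precision=4,suppress=True)
print(camera_info("top"),get_obs())
for c in("top","side"):
    cv2.imwrite(f"pics/{c}0.png",snapshot(c)[:,:,::-1])
Z=dict(tongs_grip=.035,tongs_jaws=.035,jaw_left=.035,egg_red_center=.099,egg_blue_center=.099,egg_cream_center=.099,board=0,rest=0,jar_center=.0425,cone_center=.048)
for n,z in Z.items():
    for c in("top","side"):
        for r in spot_point(c,n)[:2]: print(n,c,round(r["p"],2),np.round(r["uv"],1),atz(c,r["uv"],z))
E
```

```text
{'intrinsics': array([[446.1633,   0.    , 318.3577],
       [  0.    , 446.1633, 242.6362],
       [  0.    ,   0.    ,   1.    ]]), 'extrinsics': array([[-0.0041, -1.    ,  0.0088,  0.0331],
       [ 0.9837, -0.0024,  0.1799, -0.5625],
       [-0.1798,  0.0094,  0.9837, -0.9313],
       [ 0.    ,  0.    ,  0.    ,  1.    ]])} {'time_s': 0.0, 'joint_positions': array([-71.5977,  17.9905,   2.5778,  74.6922,  -0.0003,  82.0008]), 'qd': array([ 0.0362, -0.0366, -0.0394, -0.0473,  0.0062,  0.0296]), 'joint_efforts': array([ -0.0005, -48.0619,  29.8536,   0.0191,  -0.0002,  -0.    ]), 'tcp_pos': array([ 0.2555, -0.5145,  0.1919]), 'eef_rot': array([-179.896 ,   -0.0143,   26.4015]), 'force': array([ 0.1342, -0.316 ,  0.0243]), 'torque': array([ 0.0313, -0.0518,  0.0062]), 'gripper_force': 0.0, 'finger_gap': 0.08548626412549981}
tongs_grip top 0.68 [448.8 259.6] [ 0.5264 -0.2594  0.035 ]
tongs_grip top 0.58 [459. 293.] [ 0.4522 -0.2777  0.035 ]
tongs_grip side 0.73 [377.3 186.4] [ 0.5296 -0.2595  0.035 ]
tongs_jaws side 0.64 [341.1 178.9] [ 0.6311 -0.251   0.035 ]
jaw_left top 0.85 [453.
[... 525 characters left out ...]
0.099 ]
egg_cream_center top 0.45 [308.3 220.6] [0.6012 0.0527 0.099 ]
egg_cream_center side 0.6 [328.6 200.6] [ 0.5942 -0.0679  0.099 ]
board top 0.69 [362.9 224.2] [ 0.6155 -0.0735  0.    ]
board top 0.62 [305.6 225.9] [0.6117 0.0603 0.    ]
board side 0.83 [301.2 260.1] [ 0.6115  0.0482 -0.    ]
rest top 0.88 [448.9 262.1] [ 0.5256 -0.27    0.    ]
rest side 0.87 [378.8 198.4] [ 0.5203 -0.256   0.    ]
rest side 0.42 [409.2 197.2] [ 0.4457 -0.2966  0.    ]
jar_center top 0.92 [152.1 288.2] [0.4644 0.3928 0.0425]
jar_center side 0.85 [294.4 404.1] [0.4605 0.3939 0.0425]
cone_center top 0.7 [444.6 179. ] [ 0.7095 -0.2564  0.048 ]
cone_center side 0.89 [316.4 165.6] [ 0.7113 -0.2644  0.048 ]
```

View pics/top0.png

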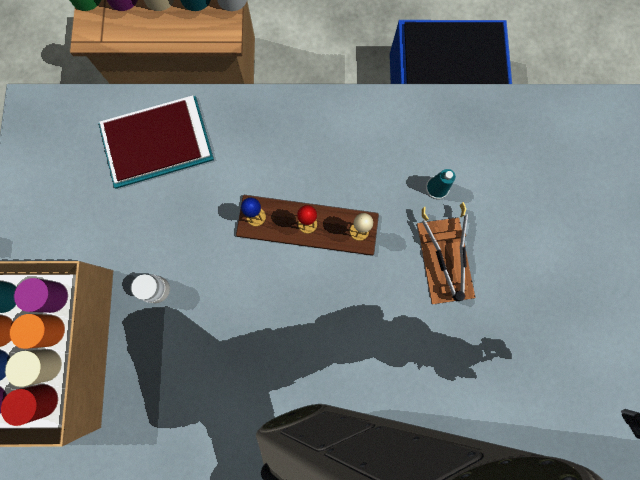

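View pics/side0.png

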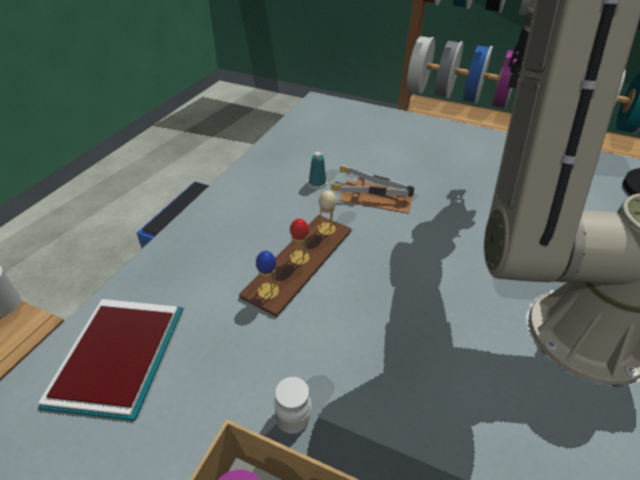

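The top view shows the red egg in the middle stand (307,215), with blue at (250,208) and cream at (363,222). The tongs have their hinge at (459,296) and jaw tips at (424,212) and (463,209). The jar and cone are well clear of the path. The side view agrees: red egg (299,229), tongs around (378,188). Next I'll refine these positions.

Run:
```python
from h import *
np.set_printoptions(precision=4,suppress=True)
t=cv2.imread("pics/top0.png");s=cv2.imread("pics/side0.png")
def blob(im,f,x0,y0,x1,y1):
    h=cv2.cvtColor(im,cv2.COLOR_BGR2HSV).astype(int)[y0:y1,x0:x1];m=f(h).astype(np.uint8)
    n,_,st,ce=cv2.connectedComponentsWithStats(m);i=1+np.argmax(st[1:,4]);return ce[i]+[x0,y0],st[i]
red=lambda h:((h[...,0]<6)|(h[...,0]>174))&(h[...,1]>170)&(h[...,2]>60)
blue=lambda h:(h[...,0]>108)&(h[...,0]<130)&(h[...,1]>150)
cream=lambda h:(h[...,0]>15)&(h[...,0]<35)&(h[...,2]>140)&(h[...,1]<110)
B={}
for n,f,a,b in(("red",red,(285,195,330,245),(280,210,320,250)),("blue",blue,(230,190,275,230),(250,245,280,280)),("cream",cream,(345,205,385,232),(315,185,340,216))):
    u,s1=blob(t,f,*a);v,s2=blob(s,f,*b);B[n]=tri(u,v);print(n,u,s1[2:],v,s2[2:],B[n],atz("top",u,.1025),atz("side",v,.1025))
# overlay tongs model guess
cv2.imwrite("pics/c1.png",cv2.resize(t[190:310,400:490],None,fx=5,fy=5,interpolation=cv2.INTER_CUBIC))
```

```text
red [306.5903 214.3742] [ 20  20 310] [299.8133 226.0867] [ 15  14 150] [0.6109 0.0559 0.1109] [0.6138 0.0563 0.1025] [0.6143 0.0471 0.1025]
blue [250.441  206.8229] [ 20  19 288] [265.6128 261.109 ] [ 17  20 266] [0.6296 0.1745 0.1044] [0.6304 0.1748 0.1025] [0.6303 0.1728 0.1025]
cream [364.7623 222.1076] [ 16  18 223] [328.7328 195.3448] [ 14  11 116] [ 0.5933 -0.0644  0.117 ] [ 0.5968 -0.0661  0.1025] [ 0.6001 -0.0826  0.1025]
```

View pics/c1.png

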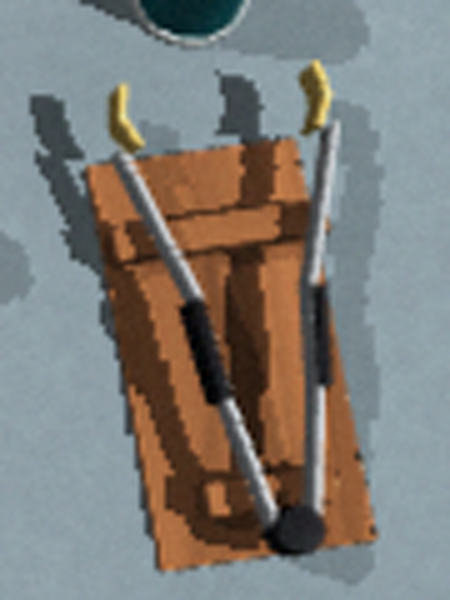

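The 5x crop shows the hinge at about (297,528), the pad centres at (207,350) and (321,333), and the jaws at (124,117) and (315,97). The full-frame pixel is 400+x/5, 190+y/5.

```bash
python3 - <<'E'
from h import *
np.set_printoptions(precision=4,suppress=True)
P={k:atz("top",(400+a/5,190+b/5),z)[:2] for k,(a,b),z in(("h",(297,528),.042),("lp",(207,350),.04),("rp",(321,333),.04),("lj",(124,115),.04),("rj",(315,97),.04))}
g=(P["lp"]+P["rp"])/2;j=(P["lj"]+P["rj"])/2
ang=lambda d:np.degrees(np.arctan2(d[1],d[0]))
print(P,g,j,ang(j-P["h"]),ang(j-g),[np.linalg.norm(x) for x in(j-P["h"],g-P["h"],P["lp"]-P["rp"])])
E
python3 -m creep 2>&1 | tail -3; ls
```

```text
{'h': array([ 0.4461, -0.2759]), 'lp': array([ 0.5248, -0.2414]), 'rp': array([ 0.5323, -0.2925]), 'lj': array([ 0.6321, -0.2096]), 'rj': array([ 0.6403, -0.2966])} [ 0.5286 -0.267 ] [ 0.6362 -0.2531] 6.852213125479823 7.342090137771756 [np.float64(0.19145149568117853), np.float64(0.08296192379360558), np.float64(0.05169413479610369)]
invalid input
h.py
pics
```

```bash
python3 -m creep '[{"tx":0.12,"ty":-0.034,"fingers":1},{"tx":0.25,"ty":-0.072,"tz":0.03,"fingers":1},{"tx":0.264,"ty":-0.076,"tz":0.03,"fingers":1},{"tx":0.264,"ty":-0.076,"tz":0.03,"fingers":1},{"tx":0.264,"ty":-0.076,"tz":0.03,"fingers":1},{"tx":0.264,"ty":-0.076,"tz":0.03,"fingers":1},{"tx":0.264,"ty":-0.076,"tz":0.03,"fingers":1},{"tx":0.264,"ty":-0.076,"tz":0.03,"fingers":1},{"tx":0.25,"ty":-0.072,"tz":0.03,"fingers":1},{"tx":0.17,"ty":-0.048,"az":-0.03,"fingers":1}]'
python3 -m creep '[{"az":-0.047,"fingers":1},{"az":-0.047,"fingers":1},{"az":-0.047,"fingers":1},{"az":-0.047,"fingers":1},{"az":-0.047,"fingers":1},{"az":-0.047,"fingers":1},{"az":-0.047,"fingers":1},{"az":-0.047,"fingers":1},{"az":-0.047,"fingers":1},{"az":-0.047,"fingers":1}]'
python3 -m creep '[{"az":-0.047,"fingers":1},{"az":-0.047,"fingers":1},{"az":-0.047,"fingers":1},{"az":-0.047,"fingers":1},{"az":-0.047,"fingers":1},{"az":-0.047,"fingers":1},{"az":-0.047,"fingers":1},{"az":-0.047,"fingers":1},{"az":-0.016,"fingers":1},{"fingers":1}]'
python3 -c "from plant import *;print(get_obs())"
```

```text
{'time_s': 1.1, 'joint_positions': array([-7.15962280e+01,  1.79424602e+01,  2.64006454e+00,  7.46898131e+01,
       -4.02061817e-04,  8.20008014e+01]), 'qd': array([ 0.02262767, -0.06620562, -0.03593573,  0.0496134 ,  0.09054133,
        0.11268177]), 'joint_efforts': array([-8.80924872e-04, -4.80475581e+01,  2.98819399e+01,  2.41069647e-04,
       -3.22234300e-04, -8.52137390e-06]), 'tcp_pos': array([ 0.25568823, -0.5150699 ,  0.19283972]), 'eef_rot': array([1.79992341e+02, 1.48236862e-03, 2.64029705e+01]), 'force': array([0.04115834, 0.12482656, 0.46963255]), 'torque': array([ 0.0260393 ,  0.01624705, -0.01332564]), 'gripper_force': 0.0, 'finger_gap': 0.08563662436371669}invalid input
invalid input
invalid input
```

```bash
python3 -m creep '[{"tx":0.12,"ty":-0.034,"tz":0,"ax":0,"ay":0,"az":0,"fingers":1},{"tx":0.25,"ty":-0.072,"tz":0.03,"ax":0,"ay":0,"az":0,"fingers":1},{"tx":0.264,"ty":-0.076,"tz":0.03,"ax":0,"ay":0,"az":0,"fingers":1},{"tx":0.264,"ty":-0.076,"tz":0.03,"ax":0,"ay":0,"az":0,"fingers":1},{"tx":0.264,"ty":-0.076,"tz":0.03,"ax":0,"ay":0,"az":0,"fingers":1},{"tx":0.264,"ty":-0.076,"tz":0.03,"ax":0,"ay":0,"az":0,"fingers":1},{"tx":0.264,"ty":-0.076,"tz":0.03,"ax":0,"ay":0,"az":0,"fingers":1},{"tx":0.264,"ty":-0.076,"tz":0.03,"ax":0,"ay":0,"az":0,"fingers":1},{"tx":0.25,"ty":-0.072,"tz":0.03,"ax":0,"ay":0,"az":0,"fingers":1},{"tx":0.17,"ty":-0.048,"tz":0,"ax":0,"ay":0,"az":-0.03,"fingers":1}]'
```

```text
time_s: 2.1
tcp_pos: [0.5305, -0.2628, 0.1561]
eef_rot: [-179.9, 0.0, 32.0]
force: [-0.5, -0.6, 0.1]
finger_gap: 0.0852
gripper_force: 0.0
```

```bash
python3 -m creep '[{"tx":0,"ty":0,"tz":0,"ax":0,"ay":0,"az":-0.047,"fingers":1},{"tx":0,"ty":0,"tz":0,"ax":0,"ay":0,"az":-0.047,"fingers":1},{"tx":0,"ty":0,"tz":0,"ax":0,"ay":0,"az":-0.047,"fingers":1},{"tx":0,"ty":0,"tz":0,"ax":0,"ay":0,"az":-0.047,"fingers":1},{"tx":0,"ty":0,"tz":0,"ax":0,"ay":0,"az":-0.047,"fingers":1},{"tx":0,"ty":0,"tz":0,"ax":0,"ay":0,"az":-0.047,"fingers":1},{"tx":0,"ty":0,"tz":0,"ax":0,"ay":0,"az":-0.047,"fingers":1},{"tx":0,"ty":0,"tz":0,"ax":0,"ay":0,"az":-0.047,"fingers":1},{"tx":0,"ty":0,"tz":0,"ax":0,"ay":0,"az":-0.047,"fingers":1},{"tx":0,"ty":0,"tz":0,"ax":0,"ay":0,"az":-0.047,"fingers":1}]'
python3 -m creep '[{"tx":0,"ty":0,"tz":0,"ax":0,"ay":0,"az":-0.047,"fingers":1},{"tx":0,"ty":0,"tz":0,"ax":0,"ay":0,"az":-0.047,"fingers":1},{"tx":0,"ty":0,"tz":0,"ax":0,"ay":0,"az":-0.047,"fingers":1},{"tx":0,"ty":0,"tz":0,"ax":0,"ay":0,"az":-0.047,"fingers":1},{"tx":0,"ty":0,"tz":0,"ax":0,"ay":0,"az":-0.047,"fingers":1},{"tx":0,"ty":0,"tz":0,"ax":0,"ay":0,"az":-0.047,"fingers":1},{"tx":0,"ty":0,"tz":0,"ax":0,"ay":0,"az":-0.047,"fingers":1},{"tx":0,"ty":0,"tz":0,"ax":0,"ay":0,"az":-0.047,"fingers":1},{"tx":0,"ty":0,"tz":0,"ax":0,"ay":0,"az":-0.016,"fingers":1},{"tx":0,"ty":0,"tz":0,"ax":0,"ay":0,"az":0,"fingers":1}]'
```

```text
time_s: 3.1
tcp_pos: [0.5292, -0.2651, 0.1568]
eef_rot: [-180.0, 0.0, 116.8]
force: [0.6, -0.2, 0.2]
finger_gap: 0.0851
gripper_force: 0.0
time_s: 4.1
tcp_pos: [0.5292, -0.2651, 0.1568]
eef_rot: [-180.0, 0.0, -173.0]
force: [0.5, -0.7, -0.5]
finger_gap: 0.0853
gripper_force: 0.0
```

```bash
python3 -m creep '[{"tx":0,"ty":0,"tz":0.13,"ax":0,"ay":0,"az":0,"fingers":1},{"tx":0,"ty":0,"tz":0.13,"ax":0,"ay":0,"az":0,"fingers":1},{"tx":0,"ty":0,"tz":0.13,"ax":0,"ay":0,"az":0,"fingers":1},{"tx":0,"ty":0,"tz":0.12,"ax":0,"ay":0,"az":0,"fingers":1},{"tx":0,"ty":0,"tz":0.1,"ax":0,"ay":0,"az":0,"fingers":1},{"tx":0,"ty":0,"tz":0.1,"ax":0,"ay":0,"az":0,"fingers":1},{"tx":0,"ty":0,"tz":0.1,"ax":0,"ay":0,"az":0,"fingers":1},{"tx":0,"ty":0,"tz":0.1,"ax":0,"ay":0,"az":0,"fingers":1},{"tx":0,"ty":0,"tz":0.05,"ax":0,"ay":0,"az":0,"fingers":1},{"tx":0,"ty":0,"tz":0,"ax":0,"ay":0,"az":0,"fingers":1}]'
python3 - <<'E'
from h import *
for c,(x0,y0,x1,y1) in(("top",(390,170,510,310)),("side",(310,130,430,230))):
    im=snapshot(c)[:,:,::-1];im=np.ascontiguousarray(im)
    cv2.imwrite(f"pics/{c}1.png",cv2.resize(im[y0:y1,x0:x1],None,fx=4,fy=4,interpolation=cv2.INTER_CUBIC))
a,b=[cv2.imread(f"pics/{c}1.png") for c in("top","side")]
b=cv2.copyMakeBorder(b,0,a.shape[0]-b.shape[0],0,0,cv2.BORDER_CONSTANT)
ab=np.hstack([a,b]);print(ab.shape);cv2.imwrite("pics/c2.png",cv2.resize(ab,(800,466)))
E
```

```text
time_s: 5.1
tcp_pos: [0.5283, -0.2646, 0.0117]
eef_rot: [179.9, -0.1, -173.1]
force: [0.7, -0.5, 0.3]
finger_gap: 0.0854
gripper_force: 0.0
(560, 960, 3)
```

View pics/c2.png

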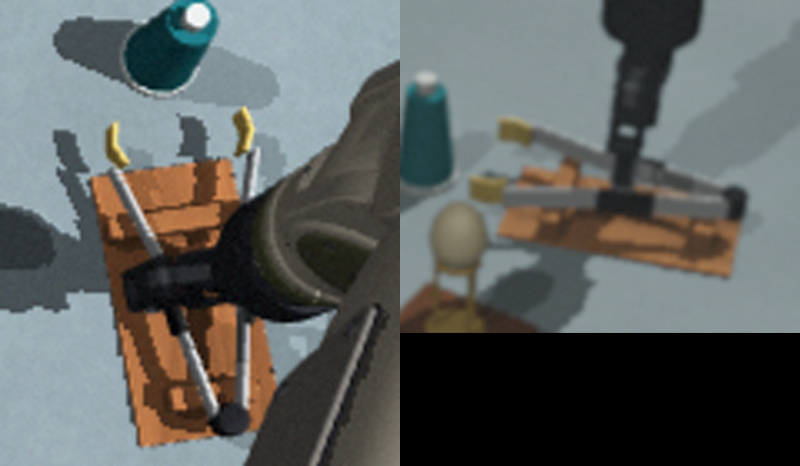

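The fingers straddle the tongs: at (625,165) in the side crop, with the near pad at (627,203). Closing to about 48 mm now.

```bash
python3 -m creep '[{"tx":0,"ty":0,"tz":0,"ax":0,"ay":0,"az":0,"fingers":0.5},{"tx":0,"ty":0,"tz":0,"ax":0,"ay":0,"az":0,"fingers":0.4},{"tx":0,"ty":0,"tz":0,"ax":0,"ay":0,"az":0,"fingers":0.3},{"tx":0,"ty":0,"tz":0,"ax":0,"ay":0,"az":0,"fingers":0.2},{"tx":0,"ty":0,"tz":0,"ax":0,"ay":0,"az":0,"fingers":0.13},{"tx":0,"ty":0,"tz":0,"ax":0,"ay":0,"az":0,"fingers":0.13},{"tx":0,"ty":0,"tz":0,"ax":0,"ay":0,"az":0,"fingers":0.13},{"tx":0,"ty":0,"tz":0,"ax":0,"ay":0,"az":0,"fingers":0.13},{"tx":0,"ty":0,"tz":0,"ax":0,"ay":0,"az":0,"fingers":0.13},{"tx":0,"ty":0,"tz":0,"ax":0,"ay":0,"az":0,"fingers":0.13}]'
```

```text
time_s: 6.2
tcp_pos: [0.5292, -0.2651, 0.0128]
eef_rot: [-180.0, -0.0, -173.0]
force: [0.3, 0.5, -0.2]
finger_gap: 0.0485
gripper_force: 0.0
```

```bash
cat > look.py <<'E'
from h import *
import sys
def look(name,T,S):
    o=[]
    for c,(x0,y0,x1,y1) in(("top",T),("side",S)):
        im=np.ascontiguousarray(snapshot(c)[:,:,::-1]);im=im[y0:y1,x0:x1];o.append(cv2.resize(im,(400,int(400*im.shape[0]/im.shape[1])),interpolation=cv2.INTER_CUBIC))
    h=max(i.shape[0] for i in o)
    cv2.imwrite(f"pics/{name}.png",np.hstack([cv2.copyMakeBorder(i,0,h-i.shape[0],0,0,cv2.BORDER_CONSTANT) for i in o]))
E
python3 -c "
from look import *
look('c3',(390,170,510,310),(310,130,430,230));print(get_obs()['gripper_force'],get_obs()['finger_gap'])"
```

```text
0.0 0.04826277127205131
```

View pics/c3.png

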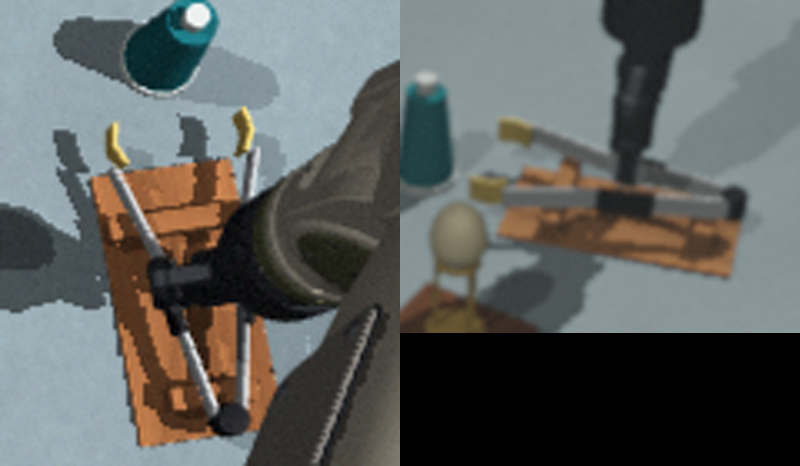

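Run:
```python
from look import *
for c in("top","side"):
    E=np.array(camera_info(c)["extrinsics"]);print(c,-E[:3,:3].T@E[:3,3])
o=get_obs();p=o["tcp_pos"];r=R.from_euler("xyz",o["eef_rot"],degrees=True).as_matrix();print(p,r.round(2).tolist())
im={c:np.ascontiguousarray(snapshot(c)[:,:,::-1]) for c in("top","side")}
K=5
out=[]
for c,(x0,y0,x1,y1) in(("top",(415,215,495,295)),("side",(345,140,425,220))):
    a=cv2.resize(im[c][y0:y1,x0:x1],None,fx=K,fy=K,interpolation=cv2.INTER_CUBIC)
    for s in(-1,1):
        for zb,col in((0,(0,255,0)),(-.022,(0,255,255)),(-.044,(255,0,255))):
            q=proj(c,p+r@[0,s*.024,zb]);cv2.circle(a,tuple(int(v) for v in(q-[x0,y0])*K),3,col,-1)
    out.append(a)
cv2.imwrite("pics/c4.png",np.hstack(out))
```

```text
top [0.38598688 0.04042099 1.01701137]
side [0.28908192 0.71707664 0.74099844]
[ 0.52917414 -0.26514633  0.01281726] [[-0.99, -0.12, 0.0], [-0.12, 0.99, -0.0], [-0.0, -0.0, -1.0]]
```

View pics/c4.png

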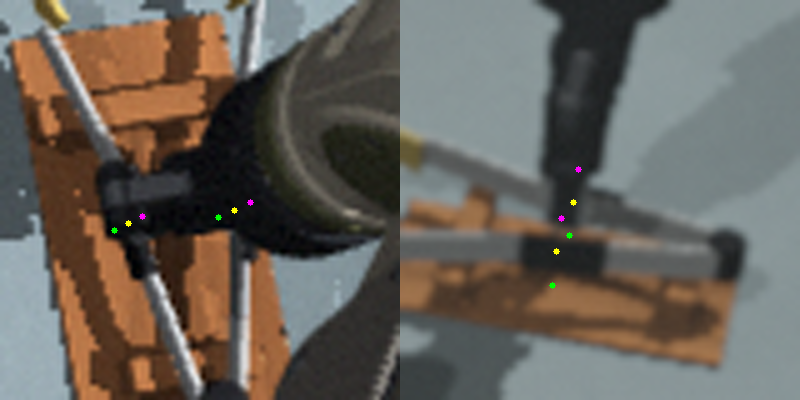

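The overlay shows the real fingers higher than the reported tool pose: the tips are at about (565,225) in the right half, where I expected (552,285). They closed above the arms without touching. I'll measure that offset from both views.

Run:
```python
from look import *
o=get_obs();p=o["tcp_pos"];r=R.from_euler("xyz",o["eef_rot"],degrees=True).as_matrix()
print({k:np.round(v,3).tolist() for k,v in o.items()})
im={c:np.ascontiguousarray(snapshot(c)[:,:,::-1]) for c in("top","side")}
for s,n in((1,"L"),(-1,"R")):
  for dz in(0,.02,.04,.06):
    print(n,dz,[(c,proj(c,p+r@[0,s*w,-dz]).round(1)) for c in("top","side") for w in(.024,.0385)])
out=[]
for c,(x0,y0,x1,y1) in(("top",(425,230,465,280)),("side",(360,160,400,210))):
    a=cv2.resize(im[c][y0:y1,x0:x1],None,fx=10,fy=10,interpolation=cv2.INTER_NEAREST)
    out.append(cv2.convertScaleAbs(a,alpha=2.0,beta=20))
cv2.imwrite("pics/c5.png",np.hstack(out))
```

```text
{'time_s': 6.4, 'joint_positions': [-34.379, 26.15, -11.581, 52.265, -0.002, -41.338], 'qd': [0.074, -0.027, -0.064, 0.039, 0.047, 0.065], 'joint_efforts': [0.0, -52.081, 26.102, 0.001, -0.0, -0.0], 'tcp_pos': [0.529, -0.265, 0.013], 'eef_rot': [-179.995, 0.002, -173.041], 'force': [0.074, 0.221, -0.205], 'torque': [-0.016, 0.027, 0.014], 'gripper_force': 0.0, 'finger_gap': 0.049}
L 0 [('top', array([438. , 261.1])), ('top', array([431.7, 261.8])), ('side', array([375.5, 197. ])), ('side', array([374.5, 200.1]))]
L 0.02 [('top', array([440.4, 259.8])), ('top', array([434. , 260.6])), ('side', array([376.3, 191. ])), ('side', array([375.2, 194.1]))]
L 0.04 [('top', array([443. , 258.5])), ('top', array([436.5, 259.3])), ('side', array([377.1, 184.9])), ('side', array([376. , 187.9]))]
L 0.06 [('top', array([445.6, 257.2])), ('top', array([439., 258.])), ('side', array([377.9, 178.6])), ('side', array([376.8, 181.6]))]
R 0 [('top', array([458.7, 258.5])), ('top', array([465. , 257.7])), ('side', array([378.9, 187.1])), ('side', array([379.9, 184.2]))]
R 0.02 [('top', array([461.6, 257.2])), ('top', array([467.9, 256.4])), ('side', array([379.7, 181.1])), ('side', array([380.7, 178.3]))]
R 0.04 [('top', array([464.5, 255.8])), ('top', array([471., 255.])), ('side', array([380.5, 175.1])), ('side', array([381.5, 172.2]))]
R 0.06 [('top', array([467.6, 254.4])), ('top', array([474.2, 253.6])), ('side', array([381.3, 168.8])), ('side', array([382.3, 166. ]))]
```

View pics/c5.png

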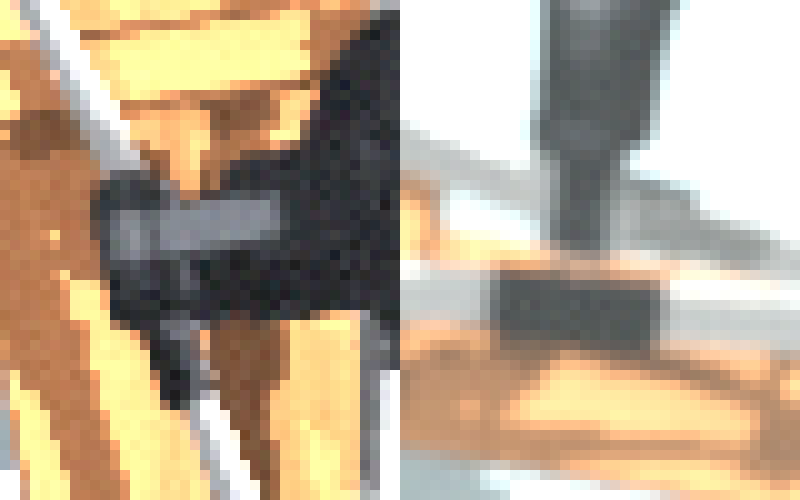

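Both views put the real fingertips about 4 cm above the reported height, so they closed just over the arms. I'll reopen, go down 20 mm (safe whichever height is right) and check for contact by closing.

```bash
python3 -m creep '[{"tx":0,"ty":0,"tz":0,"ax":0,"ay":0,"az":0,"fingers":1},{"tx":0,"ty":0,"tz":0,"ax":0,"ay":0,"az":0,"fingers":1},{"tx":0,"ty":0,"tz":0,"ax":0,"ay":0,"az":0,"fingers":1},{"tx":0,"ty":0,"tz":0,"ax":0,"ay":0,"az":0,"fingers":1},{"tx":0,"ty":0,"tz":0,"ax":0,"ay":0,"az":0,"fingers":1},{"tx":0,"ty":0,"tz":0.03,"ax":0,"ay":0,"az":0,"fingers":1},{"tx":0,"ty":0,"tz":0.03,"ax":0,"ay":0,"az":0,"fingers":1},{"tx":0,"ty":0,"tz":0.03,"ax":0,"ay":0,"az":0,"fingers":1},{"tx":0,"ty":0,"tz":0.03,"ax":0,"ay":0,"az":0,"fingers":1},{"tx":0,"ty":0,"tz":0.01,"ax":0,"ay":0,"az":0,"fingers":1}]'
python3 - <<'E'
from look import *
o=get_obs();p=o["tcp_pos"];print(p,o["force"],o["finger_gap"])
for c in("top","side"):
    a=np.ascontiguousarray(snapshot(c)[:,:,::-1]);cv2.imwrite(f"pics/{c}_o.png",a)
    x0,y0=(425,230) if c=="top" else (355,160)
    b=cv2.convertScaleAbs(cv2.resize(a[y0:y0+50,x0:x0+50],None,fx=8,fy=8,interpolation=cv2.INTER_NEAREST),alpha=2.,beta=20)
    globals()[c]=b
cv2.imwrite("pics/c6.png",np.hstack([top,side]))
r=R.from_euler("xyz",o["eef_rot"],degrees=True).as_matrix()
for s,n in((1,"L"),(-1,"R")):
  for dz in(.013,.03,.05):
    print(n,dz,[(c,proj(c,p+r@[0,s*w,-dz]).round(1)) for c in("top","side") for w in(.0425,.057)])
E
```

```text
time_s: 7.5
tcp_pos: [0.5286, -0.2648, -0.0076]
eef_rot: [180.0, -0.1, -173.0]
force: [0.5, -0.5, 0.2]
finger_gap: 0.0852
gripper_force: 0.0
[ 0.52863393 -0.26475858 -0.00761497] [ 0.50615357 -0.54925307  0.21104405] 0.08522083060826643
L 0.013 [('top', array([429. , 262.7])), ('top', array([422.8, 263.5])), ('side', array([374. , 203.3])), ('side', array([372.9, 206.5]))]
L 0.03 [('top', array([430.9, 261.7])), ('top', array([424.6, 262.5])), ('side', array([374.7, 198.2])), ('side', array([373.6, 201.4]))]
L 0.05 [('top', array([433.3, 260.4])), ('top', array([426.8, 261.2])), ('side', array([375.4, 192.1])), ('side', array([374.3, 195.3]))]
R 0.013 [('top', array([465.4, 258.2])), ('top', array([471.6, 257.4])), ('side', array([380. , 185.7])), ('side', array([381. , 182.9]))]
R 0.03 [('top', array([467.9, 257.1])), ('top', array([474.2, 256.3])), ('side', array([380.7, 180.7])), ('side', array([381.6, 177.9]))]
R 0.05 [('top', array([471. , 255.7])), ('top', array([477.4, 254.9])), ('side', array([381.4, 174.7])), ('side', array([382.4, 171.9]))]
```

View pics/c6.png

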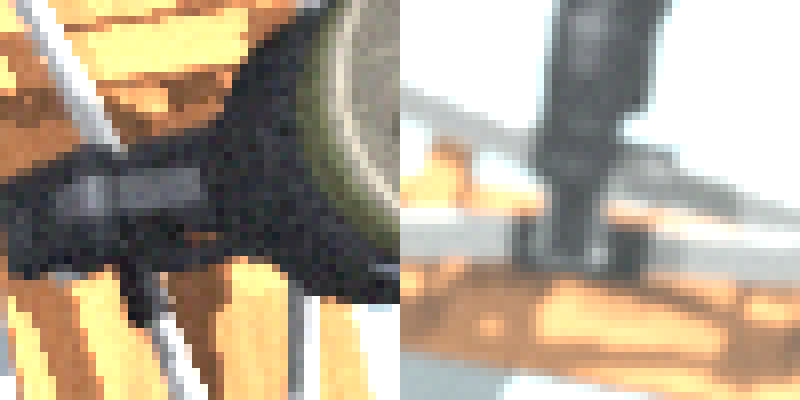

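The near finger now crosses the pad, with its tip at about (570,272) in the right half, so the tip is still near z = 42 mm. I'll go down 17 mm more and close.

```bash
python3 -m creep '[{"tx":0,"ty":0,"tz":0.04,"ax":0,"ay":0,"az":0,"fingers":1},{"tx":0,"ty":0,"tz":0.04,"ax":0,"ay":0,"az":0,"fingers":1},{"tx":0,"ty":0,"tz":0.033,"ax":0,"ay":0,"az":0,"fingers":1},{"tx":0,"ty":0,"tz":0,"ax":0,"ay":0,"az":0,"fingers":0.4},{"tx":0,"ty":0,"tz":0,"ax":0,"ay":0,"az":0,"fingers":0.3},{"tx":0,"ty":0,"tz":0,"ax":0,"ay":0,"az":0,"fingers":0.2},{"tx":0,"ty":0,"tz":0,"ax":0,"ay":0,"az":0,"fingers":0.13},{"tx":0,"ty":0,"tz":0,"ax":0,"ay":0,"az":0,"fingers":0.13},{"tx":0,"ty":0,"tz":0,"ax":0,"ay":0,"az":0,"fingers":0.13},{"tx":0,"ty":0,"tz":0,"ax":0,"ay":0,"az":0,"fingers":0.13}]'
python3 -c "
from look import *
look('c7',(390,170,510,310),(310,130,430,230));print(get_obs()['gripper_force'],get_obs()['finger_gap'])"
```

```text
time_s: 8.6
tcp_pos: [0.5304, -0.2657, -0.0218]
eef_rot: [-179.9, 0.1, -173.0]
force: [-1.2, 1.8, 7.7]
finger_gap: 0.0484
gripper_force: 11.3
11.265215707244352 0.048263682209995155
```

View pics/c7.png

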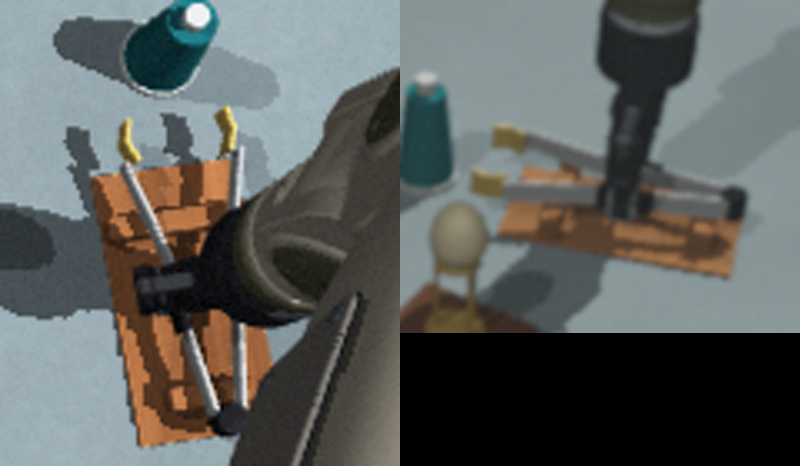

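The tongs are gripped half closed: the gap is 48 mm at 11 N, the jaws have narrowed to (128,140) and (226,130), and they still sit level. Lifting now.

```bash
python3 -m creep '[{"tx":0,"ty":0,"tz":-0.03,"ax":0,"ay":0,"az":0,"fingers":0.13},{"tx":0,"ty":0,"tz":-0.05,"ax":0,"ay":0,"az":0,"fingers":0.13},{"tx":0,"ty":0,"tz":-0.09,"ax":0,"ay":0,"az":0,"fingers":0.13},{"tx":0,"ty":0,"tz":-0.11,"ax":0,"ay":0,"az":0,"fingers":0.13},{"tx":0,"ty":0,"tz":-0.13,"ax":0,"ay":0,"az":0,"fingers":0.13},{"tx":0,"ty":0,"tz":-0.13,"ax":0,"ay":0,"az":0,"fingers":0.13},{"tx":0,"ty":0,"tz":-0.13,"ax":0,"ay":0,"az":0,"fingers":0.13},{"tx":0,"ty":0,"tz":-0.11,"ax":0,"ay":0,"az":0,"fingers":0.13},{"tx":0,"ty":0,"tz":-0.08,"ax":0,"ay":0,"az":0,"fingers":0.13},{"tx":0,"ty":0,"tz":-0.03,"ax":0,"ay":0,"az":0,"fingers":0.13}]'
python3 - <<'E'
from look import *
np.set_printoptions(precision=4,suppress=True)
for c in("top","side"):cv2.imwrite(f"pics/{c}2.png",np.ascontiguousarray(snapshot(c)[:,:,::-1]))
print(get_obs()["tcp_pos"])
for n in("tongs_grip","tongs_jaws","jaw_left","tongs"):
  U=[spot_point(c,n) for c in("top","side")]
  for u in U: print(n,[(round(a["p"],2),np.round(a["uv"],1)) for a in u[:2]])
  if U[0] and U[1]: print(tri(U[0][0]["uv"],U[1][0]["uv"]))
# yellow felt blobs
for c in("top","side"):
  im=cv2.imread(f"pics/{c}2.png");h=cv2.cvtColor(im,cv2.COLOR_BGR2HSV)
  m=cv2.inRange(h,(20,110,90),(35,255,255));k=cv2.connectedComponentsWithStats(m)
  print(c,[(k[3][i].round(1),k[2][i][2:]) for i in range(1,k[0]) if k[2][i][4]>12])
E
```

```text
time_s: 9.7
tcp_pos: [0.5299, -0.2656, 0.1119]
eef_rot: [-179.9, 0.1, -173.0]
force: [0.9, -0.4, -1.5]
finger_gap: 0.0482
gripper_force: 8.6
[ 0.5295 -0.2654  0.1106]
tongs_grip [(0.84, array([470.4, 245. ])), (0.27, array([307.6, 226.1]))]
tongs_grip [(0.79, array([384.5, 141.8]))]
[ 0.531  -0.2622  0.1703]
tongs_jaws [(0.72, array([306.6, 218.9])), (0.48, array([474.8, 293. ]))]
tongs_jaws [(0.95, array([341.1, 134.7]))]
[0.5377 0.0504 0.3478]
jaw_left [(0.73, array([474.8, 293.4])), (0.43, array([307.5, 225.2]))]
jaw_left [(0.85, array([416.6, 152.9]))]
[ 0.4435 -0.2689  0.1562]
tongs [(0.96, array([471.1, 251.7])), (0.15, array([307.2, 216.2]))]
tongs [(0.86, array([382. , 143.2])), (0.19, array([265.9, 261.4]))]
[ 0.5279 -0.2635  0.1641]
top [(array([480. , 190.6]), array([ 6, 15, 36], dtype=int32)), (array([445.8, 195.6]), array([ 6, 16, 40], dtype=int32)), (array([256., 220.]), array([ 9,  6, 23], dtype=int32)), (array([309.2, 226.8]), array([ 6,  6, 16], dtype=int32)), (array([352.6, 231.4]), array([ 6,  7, 17], dtype=int32))]
side [(array([345.4, 128.2]), array([ 8,  7, 41], dtype=int32)), (array([338.2, 141. ]), array([ 8,  7, 41], dtype=int32)), (array([325.2, 229.1]), array([16, 10, 95], dtype=int32)), (array([297.9, 240.3]), array([10,  3, 15], dtype=int32)), (array([298.8, 257.9]), array([ 17,  12, 130], dtype=int32)), (array([265.1, 274.3]), array([11,  3, 19], dtype=int32)), (array([265.9, 291.9]), array([ 18,  15, 145], dtype=int32)), (array([273.9, 288.3]), array([ 6,  7, 19], dtype=int32))]
```

Run:
```python
from h import *
r=tri((480,190.6),(345.4,128.2));l=tri((445.8,195.6),(338.2,141));j=(l+r)/2
h=tri((474.8,293.3),(416.6,152.9))
print(l,r,j,h,np.linalg.norm(l-r)); d=j-h;print(np.linalg.norm(d),np.degrees(np.arctan2(d[1],d[0])),np.degrees(np.arctan2(d[2],np.hypot(*d[:2]))))
o=get_obs();p=o["tcp_pos"];t=np.radians(o["eef_rot"][2]+180);x=np.array([np.cos(t),np.sin(t)]);y=np.array([-x[1],x[0]])
e=(j-p)[:2];print("jaw rel tcp in tongs frame",e@x,e@y,j[2]-p[2])
```

```text
[ 0.63463883 -0.22025677  0.16778142] [ 0.64323706 -0.28889476  0.16814319] [ 0.63893795 -0.25457577  0.16796231] [ 0.44362122 -0.26888858  0.15615564] 0.0691753834426794
0.19619601651924973 4.191143484226736 3.450025114462975
jaw rel tcp in tongs frame 0.11052247529462879 -0.003071149041455481 0.05870949510875825
```

```bash
python3 -m creep '[{"tx":-0.002,"ty":0.05,"tz":0,"ax":0,"ay":0,"az":0,"fingers":0.13},{"tx":-0.004,"ty":0.1,"tz":0,"ax":0,"ay":0,"az":0,"fingers":0.13},{"tx":-0.005,"ty":0.14,"tz":0,"ax":0,"ay":0,"az":0,"fingers":0.13},{"tx":-0.006,"ty":0.15,"tz":0,"ax":0,"ay":0,"az":0,"fingers":0.13},{"tx":-0.006,"ty":0.15,"tz":0,"ax":0,"ay":0,"az":0,"fingers":0.13},{"tx":-0.006,"ty":0.15,"tz":0,"ax":0,"ay":0,"az":0,"fingers":0.13},{"tx":-0.006,"ty":0.15,"tz":0,"ax":0,"ay":0,"az":0,"fingers":0.13},{"tx":-0.006,"ty":0.15,"tz":0,"ax":0,"ay":0,"az":0,"fingers":0.13},{"tx":-0.006,"ty":0.15,"tz":0,"ax":0,"ay":0,"az":0,"fingers":0.13},{"tx":-0.006,"ty":0.15,"tz":0,"ax":0,"ay":0,"az":0,"fingers":0.13}]'
python3 -m creep '[{"tx":-0.006,"ty":0.15,"tz":0,"ax":0,"ay":0,"az":0,"fingers":0.13},{"tx":-0.006,"ty":0.15,"tz":0,"ax":0,"ay":0,"az":0,"fingers":0.13},{"tx":-0.006,"ty":0.15,"tz":0,"ax":0,"ay":0,"az":0,"fingers":0.13},{"tx":-0.006,"ty":0.14,"tz":0,"ax":0,"ay":0,"az":0,"fingers":0.13},{"tx":-0.005,"ty":0.13,"tz":0,"ax":0,"ay":0,"az":0,"fingers":0.13},{"tx":-0.003,"ty":0.12,"tz":0,"ax":0,"ay":0,"az":0,"fingers":0.13},{"tx":0,"ty":0.06,"tz":0,"ax":0,"ay":0,"az":0.017,"fingers":0.13},{"tx":0,"ty":0,"tz":0,"ax":0,"ay":0,"az":0.025,"fingers":0.13},{"tx":0,"ty":0,"tz":0,"ax":0,"ay":0,"az":0.025,"fingers":0.13},{"tx":0,"ty":0,"tz":0,"ax":0,"ay":0,"az":0,"fingers":0.13}]'
cat > m.py <<'E'
from look import *
np.set_printoptions(precision=4,suppress=True)
import sys
print(get_obs()["tcp_pos"])
for c in("top","side"):
  im=np.ascontiguousarray(snapshot(c)[:,:,::-1]);cv2.imwrite(f"pics/{c}_{sys.argv[1]}.png",im);h=cv2.cvtColor(im,cv2.COLOR_BGR2HSV)
  for nm,m,a in(("yel",cv2.inRange(h,(20,110,90),(35,255,255)),12),("red",cv2.inRange(h,(0,170,60),(5,255,255))|cv2.inRange(h,(174,170,60),(180,255,255)),60)):
    k=cv2.connectedComponentsWithStats(m);print(c,nm,[(k[3][i].round(1).tolist(),k[2][i].tolist()) for i in range(1,k[0]) if k[2][i][4]>a and k[2][i][1]>120 and 200<k[3][i][0]<400])
  for n in("egg_red_center","tongs_jaws","tongs_grip","jaw_left"): print(c,n,[(round(a["p"],2),np.round(a["uv"],1).tolist()) for a in spot_point(c,n)[:2]])
E
python3 m.py a
```

```text
time_s: 11.2
tcp_pos: [0.5117, -0.0619, 0.11]
eef_rot: [180.0, 0.0, -173.0]
force: [-0.0, 0.3, -1.1]
finger_gap: 0.048
gripper_force: 8.6
time_s: 12.2
tcp_pos: [0.4999, 0.0715, 0.11]
eef_rot: [180.0, -0.0, 175.0]
force: [-0.5, -0.2, -1.7]
finger_gap: 0.0482
gripper_force: 8.6
[0.4999 0.0715 0.11  ]
top yel [([356.3, 233.6], [350, 225, 17, 15, 89])]
top red []
top egg_red_center []
top tongs_jaws []
top tongs_grip []
top jaw_left []
side yel [([306.8, 197.2], [302, 193, 11, 10, 62]), ([290.4, 216.0], [286, 211, 11, 11, 51]), ([324.9, 231.5], [318, 229, 15, 6, 64]), ([297.5, 240.2], [293, 239, 10, 3, 14]), ([299.2, 257.4], [290, 251, 19, 14, 205]), ([265.2, 274.3], [260, 273, 11, 3, 15]), ([268.2, 290.3], [258, 283, 21, 16, 255])]
side red [([297.4, 230.4], [292, 223, 13, 14, 112])]
side egg_red_center [(0.75, [297.1, 228.8]), (0.65, [298.6, 261.7])]
side tongs_jaws [(0.78, [297.8, 207.3])]
side tongs_grip [(0.75, [346.1, 226.1])]
side jaw_left [(0.62, [384.7, 247.3])]
```

Run:
```python
from h import *
np.set_printoptions(precision=4,suppress=True)
z=.168
r=atz("side",(306.8,197.2),z);l=atz("side",(290.4,216),z);j=(l+r)/2;n=atz("side",(297.8,207.3),z)
print(l,r,j,n,np.linalg.norm(l-r))
p=get_obs()["tcp_pos"];t=np.radians(-5);x=np.array([np.cos(t),np.sin(t)]);y=np.array([-x[1],x[0]])
print("pred",p[:2]+.1105*x-.003*y)
for e in((.611,.057,.1025),(.6138,.0555,.1025)): print(e,proj("side",e),proj("top",e),proj("side",(e[0],e[1],.128)),proj("side",(e[0],e[1],.078)))
# robust red extents in original images
for c,(a,b,w,q) in(("top",(285,195,330,245)),("side",(280,205,320,255))):
    im=cv2.imread(f"pics/{c}0.png")[b:q,a:w].astype(int);m=((im[...,2]>1.8*im[...,1])&(im[...,2]>1.8*im[...,0])&(im[...,2]>40)&(abs(im[...,1]-im[...,0])<25)).astype(np.uint8)
    k=cv2.connectedComponentsWithStats(m);i=1+np.argmax(k[2][1:,4]);print(c,k[3][i]+[a,b],k[2][i]+[a,b,0,0,0])
# network retest on red centre
for i in range(1):
    s=snapshot("side");print(spot_point("side","egg_red_center")[:1],search_frame("side","egg_red")[:1],search_frame("side","jaw_left")[:1])
```

```text
[0.6114 0.0957 0.168 ] [0.6077 0.025  0.168 ] [0.6096 0.0603 0.168 ] [0.6101 0.064  0.168 ] 0.07075679828289198
pred [0.6109 0.0572]
(0.611, 0.057, 0.1025) [299.2518 229.209 ] [306.2429 215.6684] [299.1118 220.1536] [299.3818 237.6144]
(0.6138, 0.0555, 0.1025) [298.3812 228.4418] [306.9558 214.3747] [298.2259 219.3899] [298.5253 236.8443]
top [306.3283 214.2711] [294 205  23  20 332]
side [299.2561 228.6491] [291 219  18  20 285]
[{'uv': [297.1, 227.2], 'p': 0.82}] [{'bbox': [299.4, 233.0, 13.1, 16.2], 'p': 0.69}] [{'bbox': [332.9, 226.6, 96.9, 29.2], 'p': 0.81}]
```

```bash
python3 -m creep '[{"tx":0,"ty":0,"tz":0.03,"ax":0,"ay":0,"az":0,"fingers":0.13},{"tx":0,"ty":0,"tz":0.05,"ax":0,"ay":0,"az":0,"fingers":0.13},{"tx":0,"ty":0,"tz":0.06,"ax":0,"ay":0,"az":0,"fingers":0.13},{"tx":0,"ty":0,"tz":0.06,"ax":0,"ay":0,"az":0,"fingers":0.13},{"tx":0,"ty":0,"tz":0.06,"ax":0,"ay":0,"az":0,"fingers":0.13},{"tx":0,"ty":0,"tz":0.06,"ax":0,"ay":0,"az":0,"fingers":0.13},{"tx":0,"ty":0,"tz":0.06,"ax":0,"ay":0,"az":0,"fingers":0.13},{"tx":0,"ty":0,"tz":0.05,"ax":0,"ay":0,"az":0,"fingers":0.13},{"tx":0,"ty":0,"tz":0.03,"ax":0,"ay":0,"az":0,"fingers":0.13},{"tx":0,"ty":0,"tz":0,"ax":0,"ay":0,"az":0,"fingers":0.13}]'
python3 m.py b
python3 -c "
from look import *
look('c8',(270,180,390,300),(260,170,420,290))"
```

```text
time_s: 13.9
tcp_pos: [0.5005, 0.07, 0.04]
eef_rot: [-180.0, -0.1, 174.9]
force: [-0.6, 0.7, -1.4]
finger_gap: 0.0482
gripper_force: 8.6
[0.5005 0.07   0.04  ]
top yel [([357.2, 233.8], [350, 225, 18, 15, 91])]
top red []
top egg_red_center []
top tongs_jaws []
top tongs_grip []
top jaw_left []
side yel [([309.4, 221.4], [305, 219, 8, 6, 20]), ([329.0, 225.2], [323, 220, 11, 10, 49]), ([291.7, 241.0], [287, 237, 12, 10, 69]), ([299.3, 257.1], [290, 251, 19, 13, 197]), ([265.1, 274.2], [260, 273, 11, 3, 17]), ([267.8, 290.8], [258, 283, 21, 16, 264])]
side red [([299.4, 227.5], [292, 219, 16, 18, 217])]
side egg_red_center [(0.56, [297.9, 231.9])]
side tongs_jaws [(0.76, [299.0, 229.5]), (0.54, [301.0, 262.8])]
side tongs_grip [(0.66, [345.8, 249.8])]
side jaw_left [(0.69, [382.3, 270.0])]
```

View pics/c8.png

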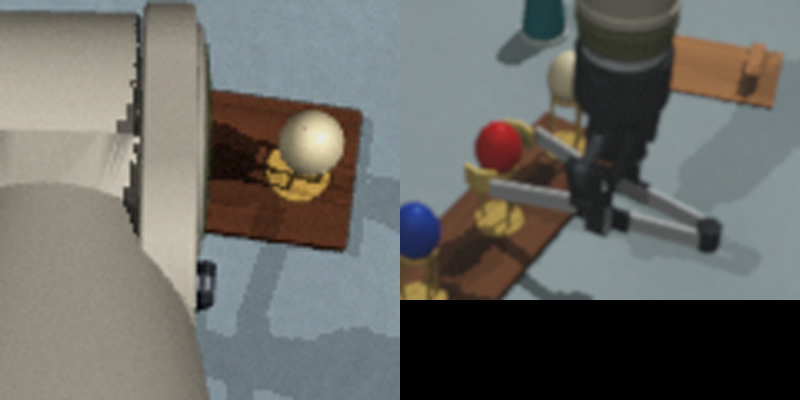

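The side view shows the red egg at (498,145) centred between the felt jaws at (478,178) and (522,133), level with its widest section. I'll squeeze now, rising about 1.5 mm to offset the forward swing of the pads.

```bash
python3 -m creep '[{"tx":0,"ty":0,"tz":-0.003,"ax":0,"ay":0,"az":0,"fingers":0.06},{"tx":0,"ty":0,"tz":-0.003,"ax":0,"ay":0,"az":0,"fingers":0.0},{"tx":0,"ty":0,"tz":-0.002,"ax":0,"ay":0,"az":0,"fingers":-0.06},{"tx":0,"ty":0,"tz":-0.002,"ax":0,"ay":0,"az":0,"fingers":-0.1},{"tx":0,"ty":0,"tz":0,"ax":0,"ay":0,"az":0,"fingers":-0.14},{"tx":0,"ty":0,"tz":0,"ax":0,"ay":0,"az":0,"fingers":-0.18},{"tx":0,"ty":0,"tz":0,"ax":0,"ay":0,"az":0,"fingers":-0.22},{"tx":0,"ty":0,"tz":0,"ax":0,"ay":0,"az":0,"fingers":-0.26},{"tx":0,"ty":0,"tz":0,"ax":0,"ay":0,"az":0,"fingers":-0.26},{"tx":0,"ty":0,"tz":0,"ax":0,"ay":0,"az":0,"fingers":-0.26}]'
```

```text
time_s: 15.5
tcp_pos: [0.5017, 0.0696, 0.0427]
eef_rot: [-180.0, 0.1, 174.9]
force: [1.3, -5.5, 3.0]
finger_gap: 0.0352
gripper_force: 59.7
```

```bash
python3 -m creep '[{"tx":0,"ty":0,"tz":-0.01,"ax":0,"ay":0,"az":0,"fingers":-0.26},{"tx":0,"ty":0,"tz":-0.02,"ax":0,"ay":0,"az":0,"fingers":-0.26},{"tx":0,"ty":0,"tz":-0.03,"ax":0,"ay":0,"az":0,"fingers":-0.26},{"tx":0,"ty":0,"tz":-0.04,"ax":0,"ay":0,"az":0,"fingers":-0.26},{"tx":0,"ty":0,"tz":-0.04,"ax":0,"ay":0,"az":0,"fingers":-0.26},{"tx":0,"ty":0,"tz":-0.04,"ax":0,"ay":0,"az":0,"fingers":-0.26},{"tx":0,"ty":0,"tz":-0.04,"ax":0,"ay":0,"az":0,"fingers":-0.26},{"tx":0,"ty":0,"tz":-0.04,"ax":0,"ay":0,"az":0,"fingers":-0.26},{"tx":0,"ty":0,"tz":-0.04,"ax":0,"ay":0,"az":0,"fingers":-0.26},{"tx":0,"ty":0,"tz":-0.04,"ax":0,"ay":0,"az":0,"fingers":-0.26}]'
python3 -m creep '[{"tx":0,"ty":0,"tz":-0.04,"ax":0,"ay":0,"az":0,"fingers":-0.26},{"tx":0,"ty":0,"tz":-0.04,"ax":0,"ay":0,"az":0,"fingers":-0.26},{"tx":0,"ty":0,"tz":-0.04,"ax":0,"ay":0,"az":0,"fingers":-0.26},{"tx":0,"ty":0,"tz":-0.04,"ax":0,"ay":0,"az":0,"fingers":-0.26},{"tx":0,"ty":0,"tz":-0.04,"ax":0,"ay":0,"az":0,"fingers":-0.26},{"tx":0,"ty":0,"tz":-0.04,"ax":0,"ay":0,"az":0,"fingers":-0.26},{"tx":0,"ty":0,"tz":-0.04,"ax":0,"ay":0,"az":0,"fingers":-0.26},{"tx":0,"ty":0,"tz":-0.03,"ax":0,"ay":0,"az":0,"fingers":-0.26},{"tx":0,"ty":0,"tz":-0.02,"ax":0,"ay":0,"az":0,"fingers":-0.26},{"tx":0,"ty":0,"tz":0,"ax":0,"ay":0,"az":0,"fingers":-0.26}]'
python3 m.py c; python3 -c "
from h import *
print(proj('side',(.612,.057,.204)),[search_frame('side',n)[:1] for n in('egg_blue','egg_cream','egg_red')])"
```

```text
time_s: 16.5
tcp_pos: [0.5011, 0.07, 0.0939]
eef_rot: [-180.0, 0.0, 174.9]
force: [-0.4, -0.5, -2.6]
finger_gap: 0.0353
gripper_force: 59.9
time_s: 17.5
tcp_pos: [0.5014, 0.07, 0.1433]
eef_rot: [-180.0, 0.0, 174.9]
force: [0.4, 0.5, -1.7]
finger_gap: 0.035
gripper_force: 59.8
[0.5014 0.07   0.1433]
top yel [([353.6, 232.2], [350, 225, 9, 15, 56]), ([362.5, 235.6], [357, 231, 12, 9, 31])]
top red []
top egg_red_center []
top tongs_jaws []
top tongs_grip []
top jaw_left []
side yel [([293.1, 198.8], [289, 193, 12, 12, 72]), ([326.2, 228.4], [318, 223, 18, 12, 167]), ([300.7, 237.8], [293, 232, 14, 10, 54]), ([299.2, 257.3], [290, 251, 19, 14, 204]), ([265.3, 274.3], [260, 273, 11, 3, 18]), ([268.6, 291.9], [259, 284, 20, 15, 199])]
side red [([299.2, 189.2], [291, 182, 17, 16, 177])]
side egg_red_center [(0.54, [297.2, 192.4])]
side tongs_jaws [(0.58, [299.2, 192.3])]
side tongs_grip [(0.73, [265.2, 263.6]), (0.62, [349.2, 215.2])]
side jaw_left [(0.94, [385.6, 235.3])]Traceback (most recent call last):
  File "<string>", line 3, in <module>
    print(proj('side',(.612,.057,.204)),[search_frame('side',n)[:1] for n in('egg_blue','egg_cream','egg_red')])
                                         ~~~~~~~~~~~~^^^^^^^^^^
ValueError: it knows: board, cone_center, egg_blue_center, egg_cream_center, egg_red, egg_red_center, jar_center, jaw_left, jaw_right, rest, tongs, tongs_grip, tongs_jaws
```

```bash
python3 -c "
from h import *
print(proj('side',(.612,.057,.199)));print(hand_in())"
```

```text
[298.24674322 193.01822473]
the job is handed in; nothing more can be done
None
```

The red egg is held about 10 cm above its stand in the squeezed tongs, touched only by their felt jaws, and the job was handed in at about 18 s with no result reported back. The blue and cream eggs, jar and cone were never approached, though I did not re-measure them at the end.

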